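# Scrub a cylinder bore and draw out the telescopic brush

### The arm

A 6-joint arm with a two-finger parallel gripper is mounted at the origin on a cart in front of the work surface, level with it; the furniture and walls round the work are solid. World frame = base frame: x ahead of the robot, y to its left, z up, the work surface at z = 0. Lengths are in m, angles in rad, forces in N, time in s.
With the tool pointing down it reaches from about 0.35 to 0.925 m from the base axis. Payload 6.4 kg.
Tool frame: the origin (TCP) lies midway between the tips of the shut fingers; the grasp point (between the pads) lies r.tcp_to_grasp behind it (r.tcp_to_grasp is the distance from the TCP to the grasp point, in m); z points along the fingers, y is the line along which they close (so a half turn about z gives the same grasp; the last joint's range is limited). The gripper opens to 85 mm and grips with 20 to 120 N. Pads are 22 mm wide; open, the fingers measure 114 mm over their backs; the gripper's body (76 mm by 85 mm) begins 54 mm behind the grasp point. The pads swing forward as they close: fully open they stand 13 mm farther back than shut.
Start: joints at [-1.403, 0.245, 1.558, -0, 1.339, -0.174], TCP at [0.218, -0.612, 0.231] pointing down, gripper open.
Joint ranges: [-3.13, 3.13], [-1.02, 2.26], [0.13, 2.54], [-0.95, 4.09], [0.21, 2.88], [-2.74, 2.74]. Speed limits (rad/s): [2.57, 2.57, 3.14, 3.14, 3.14, 3.14].

### API

Orientations are given as [roll, pitch, yaw] about the fixed x, y, z axes, in that order (R = Rz(yaw) Ry(pitch) Rx(roll)).
In Python, from bench import r, capture, job_done, silhouettes gives the robot as it stands.
- The arm moves only by the shell command python3 -m creep 'ROWS'. ROWS is text: rows parted by semicolons, each of 7 numbers parted by spaces: the finger opening in m, from 0 to 0.0854, then the shift along the tool's x, y, z in m, then the turn, a rotation vector about the tool's x, y, z in rad. A call has 1 to 5 rows; each row is the pose to reach, as a shift and turn from the pose commanded when the call began, along the tool's axes at that moment; what a row does not reach only later rows make up. A row lasts 1/10 s, in which the tool goes at most 50 mm and 8.59 degrees, less where a joint would pass 70% of its speed; a pose out of reach is approached as far as the arm can. A call with a gripper value outside its range is refused whole. The fingers move at their own pace and stop on an object; the grip force is fixed at half the most. Time passes only in rows, so rows that repeat a pose let the fingers close. It gives the time, the measured TCP pose, the force, the opening and the grip force at its end, in the units of the state.
- r.sense(): the state, without advancing time (a new reading comes with each control period).
- capture(name): name is "scene" or "top" or "wrist"; returns a dict with "img" (420x560x3 uint8, blue, green, red), "fovy" (degrees; the focal length in pixels is half the picture's height over the tangent of half this angle, whatever the lens; pixels are square), "cx", "cy" (the principal point, pixels), "camera_from_world" (4x4, takes a point from world to camera coordinates). Camera axes: x right, y down, z forward; pixel columns grow to the right and rows downward; lengths in m; the calibration is good to about 2 mm. A picture is of the moment at which its call begins. There is no depth.
- job_done(): hands the job in; it is judged then, once.
Trained networks look in the newest picture that a camera, given by its name, has taken for a name from the list of things; names that differ only in an ending like _2 or _b are one class to them, and where a whole thing is asked for, a point or a joint stands for the part that bears it (a point fixed in the world has none). Each returns a list of dicts, best first, with "p" (0 to 1); they miss things now and then, are a little off and sometimes report something else, mostly with a low value. They report only what shows in the picture. A call takes as long as a camera call.
- silhouettes(name, camera): "pixels" (420x560 bool, what is visible of it) and "rect" ([left, top, width, height] in pixels, round what is visible of it).
The state is a dict: "time": time; "joint_positions": joint angles; "joint_vel": joint speeds; "tau": joint torques, N m; "position": TCP position; "tool_rot": TCP orientation; "force": force on the tool from outside, world axes, zero at the start; "ft_torque": the same for the moment, N m; "gripper_width": opening from 0.0 (shut) to 1.0 (fully open); "grip_force": force on a finger pad.
Only numpy, scipy, OpenCV 4.12 (cv2) and the standard library are available. Lean on these libraries where they do the work, as an engineer would, in place of code of your own. Each camera call takes 0.05 s, during which the arm holds its last target. There are 200 camera calls.

### The job

Scrub the bore of the bolted-down cylinder barrel with the green-handled brush that stands in it: two full strokes, each up until the bristles are close to the mouth and back down to the bottom, with the handle kept short. Then, with the brush still in the bore, squeeze the red button and pull the handle out past the first stop to the second, so that the brush is long enough for the long tube lying behind. Lift it out and finish while still holding it upright and extended, clear above the barrel; leave the glue bottle, coach bolt and tape measure where they are.

Things in the scene. Friction and masses are not known exactly. Their poses are not given: they have to be found in the camera images.
- barrel: bright steel cylinder barrel standing upright on a grey square end cap (84 x 84 x 14 mm) bolted to the bench; it does not move. Origin: centre of the underside, z up. Tube 50 mm outside, bore 40 mm, open at the top 94 mm above the bench; a port stub sticks out 42 mm to its -y side at 42 mm height
- barrel_floor (a point): centre of the closed bottom of the bore, 14 mm above the bench
- barrel_mouth (a point): centre of the open mouth of the bore, 80 mm above the bore's bottom
- brush: telescopic bore brush, about 210 g, upright in the bore at any yaw. Origin: its lower tip, z up along it. Brass bristle head 6 to 42 mm above the tip, 40 mm across, springy: it drags in the bore with about 6 to 15 N either way and stays where it is left. A 12 mm stem runs from it up into the green handle, which when short reaches from 86 to 164 mm above the tip
- handle_grip (a point): on the axis of the green handle (26 mm along brush x, 24 along y, 78 long), level with the button's middle, 26 mm below the handle's top; 138 mm above the tip when short, 198 at the second stop. Pinched on its ribbed sides (along brush x) the handle stays locked; pinched along brush y, one finger on the button, it is pressed and the handle slides
- brush_handle (a joint): how far the handle is drawn out, upwards, m: 0 short, first stop 0.030, second stop and end 0.060. Slides with about 1 N while the button is pressed; unpressed, a catch holds it at each stop with up to 3 mm of play
- brush_button (a joint): red release button, 14 mm wide and 24 mm tall, on the +y side of the handle, standing 5 mm proud of it: 0 out, 0.0045 m fully pressed (5.3 N, spring return)
- long_tube: bright steel tube, 50 mm outside, 240 mm long, lying along its y behind the work; the next one to be cleaned, not part of this job. Origin: under its middle, on the bench. It does not move
- glue_bottle: bystander: white glue bottle, 51 mm wide, 83 mm tall; origin at the centre of its underside
- coach_bolt: bystander: grey coach bolt standing on its head, 27 mm wide, 75 mm tall; origin at the centre of its underside
- tape_measure: bystander: yellow tape measure, 38 x 72 x 62 mm; origin at the centre of its underside

How it is judged:
By the outcome, as a careful person would: the job done as asked, in the order asked, and still so for the second after the job is handed in, while the arm keeps its last pose, push and grip.
It also fails if it takes over 61 s, if anything falls off the work surface, if the arm or the gripper's body presses on something with over 40 N, if the wrist force passes 120 N, or if a joint passes its speed limit or range.

## Working session

There is one attempt and no reset: what is moved stays moved. The work goes in short steps, Python scripts to look and compute and a shell command to move; the robot and the scene stay as the last step left them, time stands still between calls to the robot, and variables do not carry over. Pictures are saved under pics/ and viewed, at most 10 in all, crops included, and the job is handed in when it is done.

```bash
ls; mkdir -p pics; cat > h.py <<'E'
import numpy as np, cv2
from bench import r, capture, silhouettes
def cam(c):
    f=210/np.tan(np.radians(c["fovy"])/2); return f,c["cx"],c["cy"],np.array(c["camera_from_world"])
def proj(c,p):
    f,cx,cy,T=cam(c); q=T@np.append(p,1); return np.array([cx+f*q[0]/q[2],cy+f*q[1]/q[2]])
def ray(c,uv):
    f,cx,cy,T=cam(c); d=T[:3,:3].T@np.array([(uv[0]-cx)/f,(uv[1]-cy)/f,1]); return -T[:3,:3].T@T[:3,3],d
def onz(c,uv,z):
    o,d=ray(c,uv); return o+d*(z-o[2])/d[2]
E
python3 - <<'E'
from h import *
s=r.sense(); print(s["time"],s["position"],s["tool_rot"],r.tcp_to_grasp,s["force"])
ims=[]
for n in ("scene","top"):
    c=capture(n); ims.append(c["img"]); T=np.array(c["camera_from_world"]); print(n,c["fovy"],-T[:3,:3].T@T[:3,3])
    for k in ("barrel","brush","brush_button","brush_handle","long_tube","glue_bottle","coach_bolt","tape_measure"):
        for d in silhouettes(k,n)[:2]:
            v,u=np.nonzero(d["pixels"]); print(k,round(d["p"],2),d["rect"],u.mean().round(1),v.mean().round(1),len(u), onz(c,(u.mean(),v.mean()),0.05).round(3))
    cv2.imwrite(f"pics/{n}0.png",c["img"])
E
```

```text
pics
0.0 [ 0.21777339 -0.6118287   0.23016879] [-3.13965062e+00 -3.19999902e-04  3.41814342e-01] 0.0187 [ 0.84545789 -0.39685799  0.49595176]
scene 46.686236620807975 [0.06022579 0.48252379 0.62392642]
barrel 0.74 [294.6, 228.2, 32.3, 44.6] 310.9 249.9 480 [ 0.485 -0.312  0.05 ]
brush 0.55 [317.4, 192.2, 17.5, 45.3] 322.3 213.6 524 [ 0.54  -0.474  0.05 ]
brush_button 0.6 [315.7, 206.9, 2.2, 6.8] 319.1 209.3 75 [ 0.557 -0.49   0.05 ]
brush_handle 0.83 [314.1, 192.3, 16.2, 40.7] 322.1 212.4 499 [ 0.543 -0.479  0.05 ]
brush_handle 0.68 [297.5, 228.9, 24.4, 43.4] 310.2 250.7 351 [ 0.485 -0.309  0.05 ]
long_tube 0.97 [207.7, 202.9, 70.5, 54.5] 242.2 230.2 1613 [ 0.668 -0.311  0.05 ]
glue_bottle 0.92 [155.0, 256.0, 30.2, 50.3] 171.1 280.4 1048 [ 0.677 -0.078  0.05 ]
glue_bottle 0.18 [195.1, 280.1, 14.2, 34.7] 202.7 293.4 211 [ 0.594 -0.075  0.05 ]
coach_bolt 0.66 [198.0, 281.1, 9.6, 31.8] 202.4 293.0 134 [ 0.595 -0.076  0.05 ]
top 47.938766936359116 [ 0.37920548 -0.32428199  1.18423407]
barrel 0.78 [260.9, 226.5, 40.2, 39.1] 281.8 247.3 957 [ 0.462 -0.332  0.05 ]
brush 0.64 [275.6, 233.3, 11.8, 16.3] 281.4 242.4 197 [ 0.473 -0.331  0.05 ]
brush 0.58 [263.9, 229.7, 35.5, 38.0] 281.5 247.9 914 [ 0.46  -0.331  0.05 ]
brush_handle 0.74 [274.9, 236.6, 15.8, 13.0] 281.3 242.3 158 [ 0.474 -0.331  0.05 ]
long_tube 0.69 [241.0, 149.9, 100.1, 16.8] 290.2 157.0 1954 [ 0.685 -0.355  0.05 ]
glue_bottle 0.55 [166.1, 149.6, 26.8, 24.5] 181.4 160.5 511 [ 0.679 -0.087  0.05 ]
coach_bolt 0.53 [171.9, 190.2, 20.2, 14.1] 179.9 196.8 103 [ 0.588 -0.085  0.05 ]
tape_measure 0.67 [366.5, 246.6, 25.1, 18.1] 376.8 255.4 426 [ 0.439 -0.559  0.05 ]
```

```bash
python3 - <<'E'
from h import *
a=cv2.imread("pics/scene0.png")[180:290,270:370]; b=cv2.imread("pics/top0.png")[205:290,240:325]
cv2.imwrite("pics/z1.png",np.hstack([cv2.resize(a,(400,440),interpolation=2),cv2.resize(b,(400,440)[:1]+(400,),interpolation=2) if 0 else cv2.resize(b,(400,440),interpolation=2)]))
E
```

```text
(no output)
```

View pics/z1.png

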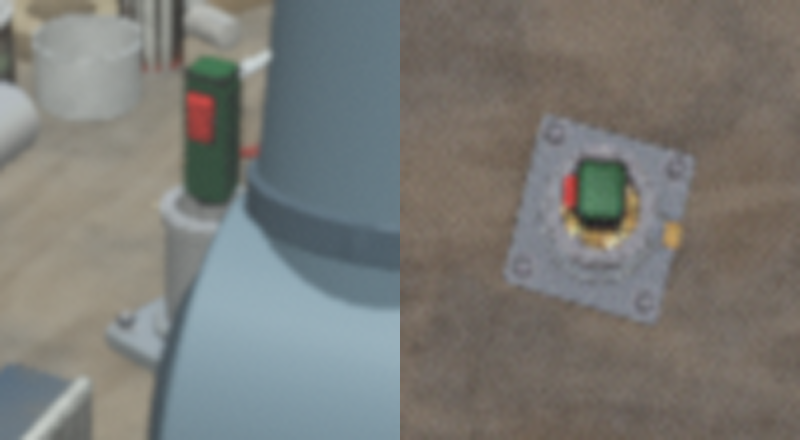

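View pics/top0.png

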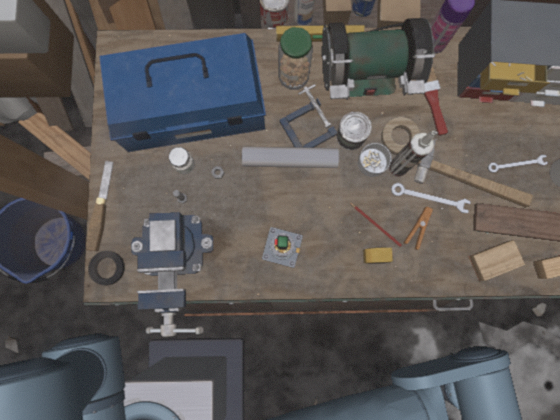

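View pics/scene0.png

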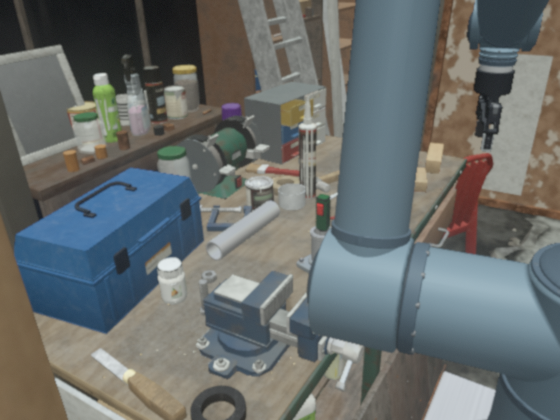

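The scene picture shows the brush in the barrel, with its red button facing the camera at about (319,209). The top view shows the handle at about (282,242), with the button on its left (+y) side. Next I measure position and yaw.

```bash
python3 - <<'E'
from h import *
c=capture("top"); im=c["img"].astype(int); B,G,R=im[...,0],im[...,1],im[...,2]
m=np.zeros(G.shape,bool); m[225:265,260:305]=1
g=m&(G>R+25)&(G>B+10); rd=m&(R>G+50)&(R>B+50)&(np.arange(560)[None]<285)
for n,k in (("green",g),("red",rd)):
    v,u=np.nonzero(k); print(n,len(u),u.mean(),v.mean(),onz(c,(u.mean(),v.mean()),.178).round(4),onz(c,(u.mean(),v.mean()),.152).round(4))
# barrel base: silhouettes of grey
sil=silhouettes("barrel","top")[0]; v,u=np.nonzero(sil["pixels"]); print(cv2.minAreaRect(np.c_[u,v].astype(np.float32)), onz(c,(u.mean(),v.mean()),.014))
v,u=np.nonzero(g); print(cv2.minAreaRect(np.c_[u,v].astype(np.float32)))
a=onz(c,(282,243),.178); print("barrel stub etc; px/mm",proj(c,a+[.01,0,0])-proj(c,a))
w=capture("wrist"); cv2.imwrite("pics/w0.png",w["img"]); T=np.array(w["camera_from_world"]); print(-T[:3,:3].T@T[:3,3])
s=capture("scene"); im=s["img"].astype(int);B,G,R=im[...,0],im[...,1],im[...,2]
m=np.zeros(G.shape,bool); m[190:240,305:340]=1
rd=m&(R>G+60)&(R>B+60)&(np.arange(560)[None]<328);v,u=np.nonzero(rd); print("red scene",u.mean(),v.mean(),len(u))
o,d=ray(s,(u.mean(),v.mean())); 
for x in (.46,.47,.48): print(o+d*(x-o[0])/d[0])
E
```

```text
green 86 282.1046511627907 241.36046511627907 [ 0.465  -0.3316  0.178 ] [ 0.4672 -0.3318  0.152 ]
red 15 275.8 241.4 [ 0.4651 -0.3182  0.178 ] [ 0.4673 -0.318   0.152 ]
((281.8192443847656, 246.99615478515625), (34.205257415771484, 34.46837615966797), 15.255118370056152) [ 0.46307183 -0.33164843  0.014     ]
((282.0, 241.0), (10.0, 8.0), 90.0)
barrel stub etc; px/mm [-0.06307081 -4.68168058]
[ 0.29493448 -0.58504931  0.37428314]
red scene 319.453125 208.359375 64
[ 0.46       -0.30169963  0.1636159 ]
[ 0.47       -0.32131629  0.15210164]
[ 0.48       -0.34093295  0.14058738]
```

```bash
python3 -m creep '0.085 .040 -.022 0 0 0 -.14; 0.085 .080 -.044 0 0 0 -.28; 0.085 .120 -.066 0 0 0 -.42; 0.085 .160 -.088 0 0 0 -.56; 0.085 .200 -.110 0 0 0 -.70'; python3 -c "
from h import *
s=r.sense();print(s['position'],s['tool_rot'],s['joint_positions'])"
```

```text
time: 1.6
position: [0.3704, -0.4403, 0.2315]
tool_rot: [3.141, 0.0, 1.047]
force: [0.4, -0.2, -0.4]
gripper_width: 0.996
grip_force: 0.0
[ 0.37037561 -0.44030088  0.23148665] [3.14115928e+00 1.88690255e-04 1.04717999e+00] [-1.06844283e+00  7.15718954e-02  1.75235540e+00  6.53238624e-05
  1.31719693e+00 -5.44842902e-01]
```

```bash
python3 -m creep '0.085 .036 .007 -.005 0 0 -.13; 0.085 .072 .014 -.010 0 0 -.26; 0.085 .108 .021 -.015 0 0 -.40; 0.085 .143 .0275 -.020 0 0 -.529; 0.085 .143 .0275 -.02 0 0 -.529'; python3 - <<'E'
from h import *
s=r.sense();print(s['position'],s['tool_rot'],s['joint_positions'])
w=capture("wrist");cv2.imwrite("pics/w1.png",w["img"]); print(proj(w,[.465,-.3317,.178]),proj(w,[.465,-.3317,.094]))
print(np.array(w["camera_from_world"]).round(3))
E
```

```text
time: 2.1
position: [0.4677, -0.3296, 0.2523]
tool_rot: [3.14, 0.001, 1.577]
force: [-0.0, -0.4, 0.3]
gripper_width: 0.997
grip_force: 0.0
[ 0.46766081 -0.32960574  0.25234477] [3.13977723e+00 6.25594667e-04 1.57706118e+00] [-8.12442359e-01  4.52682455e-02  1.74107798e+00  9.19975373e-04
  1.35354943e+00 -8.18905313e-01]
[270.43301452 214.28537577] [271.47967326 181.07479758]
[[ 1.     0.007  0.001 -0.466]
 [ 0.006 -0.948  0.318 -0.364]
 [ 0.003 -0.318 -0.948  0.295]
 [ 0.     0.     0.     1.   ]]
```

View pics/w1.png

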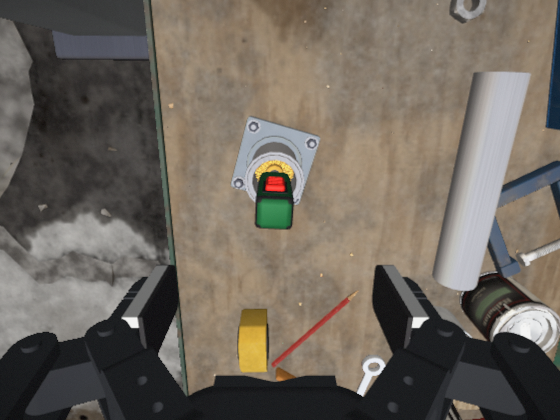

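The wrist view shows the handle top at about (274,213) and the button at about (275,184), facing +y and nearly in line with the image axes. I fit the edges more finely.

```bash
python3 - <<'E'
from h import *
w=capture("wrist"); im=w["img"].astype(int);B,G,R=im[...,0],im[...,1],im[...,2]
m=np.zeros(G.shape,bool); m[160:240,245:305]=1
g=m&(G>R+20)&(G>B+10); top=g&(G>75); rd=m&(R>G+60)&(R>B+60)
print(r.sense()["position"])
for k in (g,top,rd):
    v,u=np.nonzero(k); print(len(u),u.min(),u.max(),v.min(),v.max(),u.mean(),v.mean(),cv2.minAreaRect(np.c_[u,v].astype(np.float32)))
c=w
v,u=np.nonzero(top); print("top centre",onz(c,(u.mean(),v.mean()),.178).round(4))
cols=range(262,288); lo=[np.nonzero(g[:,q])[0].max() for q in cols]; P=np.array([onz(c,(q,b),.178) for q,b in zip(cols,lo)]); f=np.polyfit(P[:,0],P[:,1],1); print("back edge slope deg",np.degrees(np.arctan(f[0])), P[:,1].mean())
rows=range(206,222); 
for fn in (min,max):
    P=np.array([onz(c,(fn(np.nonzero(g[q])[0]),q),.178) for q in rows]); f=np.polyfit(P[:,1],P[:,0],1); print("side",np.degrees(np.arctan(f[0])),P[:,0].mean())
cv2.imwrite("pics/w2.png",cv2.resize(w["img"][100:250,225:325],(533,800)[:1]+(600,)[:1],interpolation=2))
# barrel mouth
for (u,v) in [(275,184),(233,182),(253,118),(318,140)]: print(onz(c,(u,v),.014))
E
```

```text
[ 0.46566222 -0.33181018  0.25146225]
1268 258 293 171 226 275.59384858044166 205.06072555205049 ((275.5, 198.5), (55.0, 35.0), 90.0)
943 259 293 171 226 275.457051961824 211.67762460233297 ((276.0, 198.5), (55.0, 34.0), 90.0)
276 267 286 175 189 276.5507246376812 182.2608695652174 ((276.5, 182.0), (14.0, 19.0), 90.0)
top centre [ 0.4671 -0.331   0.178 ]
back edge slope deg -1.6647178877001916 -0.3413341366762399
side 5.621793693531997 0.45569467834474675
side 3.9041034302258346 0.47862656068294696
[ 0.46691333 -0.35868006  0.014     ]
[ 0.41856251 -0.35645353  0.014     ]
[ 0.44280013 -0.28438173  0.014     ]
[ 0.51430372 -0.30792478  0.014     ]
```

View pics/w2.png

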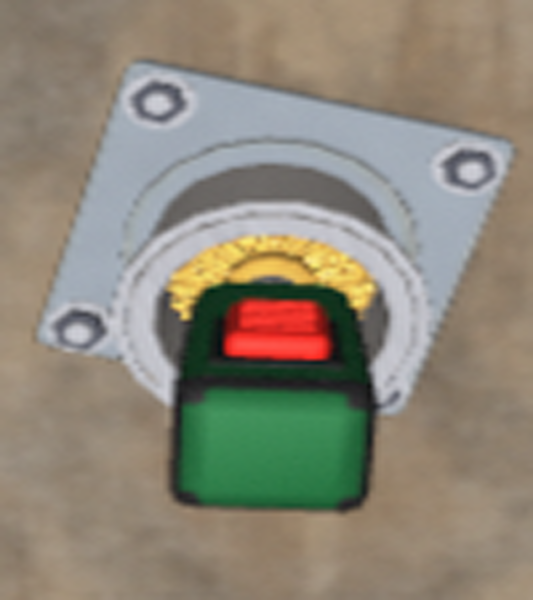

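Both views agree: the brush axis is at about (0.466, -0.331) and its yaw is about -3°. I descend and grip along brush x.

```bash
python3 -m creep '0.085 .001 .0005 .030 0 0 .055; 0.085 .001 .0005 .070 0 0 .055; 0.085 .001 .0005 .105 0 0 .055; .085 .001 .0005 .118 0 0 .055; .085 .001 .0005 .118 0 0 .055'; python3 -m creep '0.02 0 0 0 0 0 0;.02 0 0 0 0 0 0;.02 0 0 0 0 0 0;.02 0 0 0 0 0 0;.02 0 0 0 0 0 0'; python3 -m creep '0.02 0 0 0 0 0 0;.02 0 0 0 0 0 0;.02 0 0 0 0 0 0;.02 0 0 0 0 0 0'
```

```text
time: 2.7
position: [0.4642, -0.3309, 0.1311]
tool_rot: [-3.138, -0.003, 1.514]
force: [0.2, 0.8, 0.3]
gripper_width: 0.998
grip_force: 0.0
time: 3.2
position: [0.4665, -0.3316, 0.1344]
tool_rot: [3.14, 0.001, 1.515]
force: [1.0, -0.2, 2.6]
gripper_width: 0.298
grip_force: 60.4
time: 3.6
position: [0.4665, -0.3317, 0.1344]
tool_rot: [3.14, 0.001, 1.516]
force: [0.8, -0.5, 5.3]
gripper_width: 0.299
grip_force: 60.6
```

```bash
python3 -m creep '.02 0 0 -.010 0 0 0;.02 0 0 -.020 0 0 0;.02 0 0 -.030 0 0 0;.02 0 0 -.036 0 0 0;.02 0 0 -.036 0 0 0'; python3 - <<'E'
from h import *
r.sense(); c=capture("wrist"); cv2.imwrite("pics/w3.png",c["img"])
s=capture("scene"); cv2.imwrite("pics/s3.png",cv2.resize(s["img"][160:280,280:360],(533,800))[:600])
c=capture("wrist");p=r.sense();print(p["position"],p["force"],p["gripper_width"])
E
```

```text
time: 4.1
position: [0.4655, -0.3306, 0.1682]
tool_rot: [-3.141, -0.001, 1.516]
force: [3.6, -1.3, -7.1]
gripper_width: 0.3
grip_force: 60.5
[ 0.46552579 -0.33062217  0.16818397] [ 3.04732313 -1.99542449 -9.94257109] 0.29740623317647114
```

View pics/w3.png

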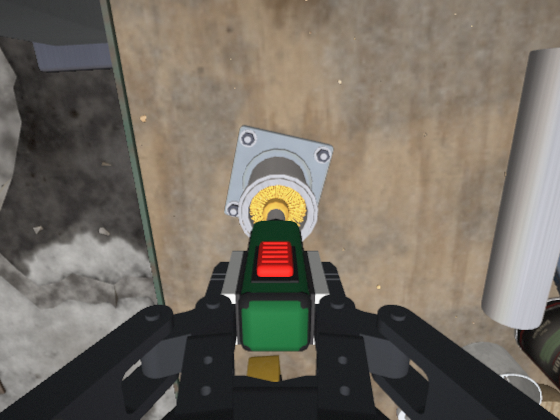

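View pics/s3.png

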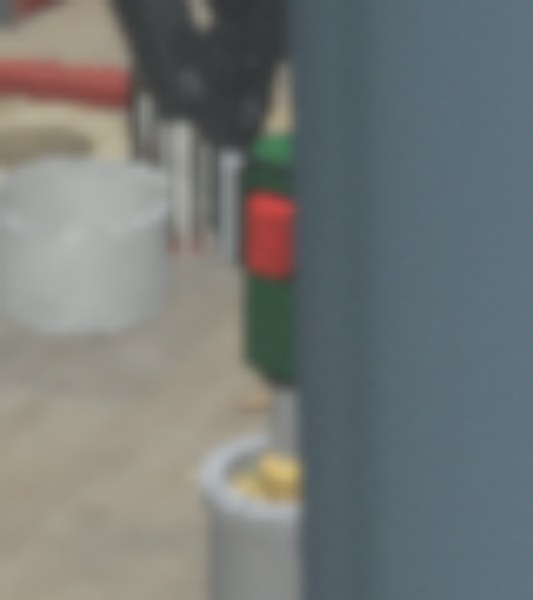

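The bristle disc is just below the mouth, at about (278,207) in the wrist view. The lift measured 34 mm, so I go a little higher to cover the catch play, then push down.

```bash
python3 -m creep '.02 0 0 -.003 0 0 0;.02 0 0 -.003 0 0 0;.02 0 0 -.003 0 0 0'; python3 -m creep '.02 0 0 .010 0 0 0;.02 0 0 .020 0 0 0;.02 0 0 .030 0 0 0;.02 0 0 .037 0 0 0;.02 0 0 .037 0 0 0';python3 -m creep '.02 0 0 .002 0 0 0;.02 0 0 .003 0 0 0;.02 0 0 .003 0 0 0'
```

```text
time: 4.55
position: [0.4655, -0.3307, 0.1713]
tool_rot: [-3.141, -0.001, 1.516]
force: [3.9, -2.8, -13.4]
gripper_width: 0.295
grip_force: 60.1
time: 5.05
position: [0.4668, -0.3322, 0.1378]
tool_rot: [3.14, 0.002, 1.516]
force: [0.6, 0.9, 2.7]
gripper_width: 0.295
grip_force: 62.1
time: 5.35
position: [0.467, -0.3324, 0.1358]
tool_rot: [3.139, 0.002, 1.516]
force: [-0.4, 0.9, 8.3]
gripper_width: 0.294
grip_force: 63.0
```

```bash
python3 -m creep '.02 0 0 .002 0 0 0;.02 0 0 .002 0 0 0;.02 0 0 .002 0 0 0';python3 -m creep '.02 0 0 .002 0 0 0;.02 0 0 .002 0 0 0;.02 0 0 .002 0 0 0'
```

```text
time: 5.65
position: [0.467, -0.3324, 0.1337]
tool_rot: [3.139, 0.002, 1.516]
force: [0.1, 2.6, 8.6]
gripper_width: 0.295
grip_force: 62.9
time: 5.95
position: [0.4673, -0.3326, 0.1329]
tool_rot: [3.139, 0.003, 1.516]
force: [-1.7, 4.2, 13.9]
gripper_width: 0.3
grip_force: 63.5
```

```bash
python3 -m creep '.02 0 0 -.012 0 0 0;.02 0 0 -.024 0 0 0;.02 0 0 -.036 0 0 0;.02 0 0 -.0435 0 0 0;.02 0 0 -.0435 0 0 0';python3 -m creep '.02 0 0 0 0 0 0;.02 0 0 0 0 0 0'; python3 -m creep '.02 0 0 .010 0 0 0;.02 0 0 .020 0 0 0;.02 0 0 .030 0 0 0;.02 0 0 .040 0 0 0;.02 0 0 .040 0 0 0';python3 -m creep '.02 0 0 .002 0 0 0;.02 0 0 .0035 0 0 0;.02 0 0 .0035 0 0 0;.02 0 0 .0035 0 0 0'
```

```text
time: 6.45
position: [0.4658, -0.3312, 0.1729]
tool_rot: [-3.141, 0.0, 1.516]
force: [2.5, -0.9, -5.8]
gripper_width: 0.293
grip_force: 61.1
time: 6.65
position: [0.4659, -0.3313, 0.1727]
tool_rot: [-3.141, 0.0, 1.516]
force: [0.2, 1.0, -1.9]
gripper_width: 0.297
grip_force: 61.6
time: 7.15
position: [0.4667, -0.3321, 0.133]
tool_rot: [3.14, 0.002, 1.516]
force: [1.1, 0.7, 1.2]
gripper_width: 0.297
grip_force: 61.9
time: 7.55
position: [0.4672, -0.3325, 0.1328]
tool_rot: [3.14, 0.002, 1.516]
force: [-4.3, 5.1, 18.2]
gripper_width: 0.296
grip_force: 64.3
```

```bash
python3 -m creep '.02 0 0 -.003 0 0 0;.05 0 0 -.003 0 0 0;.085 0 0 -.003 0 0 0;.085 0 0 -.003 0 0 0;.085 0 0 -.003 0 0 0';python3 -m creep '.085 0 0 0 0 0 0;.085 0 0 0 0 0 0;.085 0 0 0 0 0 0;.085 0 0 0 0 0 0'; python3 -m creep '.085 0 0 0 0 0 .14;.085 0 0 0 0 0 .28;.085 0 0 0 0 0 .42;.085 0 0 0 0 0 .56;.085 0 0 0 0 0 .70';python3 -m creep '.085 0 0 0 0 0 .14;.085 0 0 0 0 0 .28;.085 0 0 0 0 0 .42;.085 0 0 0 0 0 .56;.085 0 0 0 0 0 .70';python3 -m creep '.085 0 0 0 0 0 .14;.085 0 0 0 0 0 .171;.085 0 0 0 0 0 .171;.085 0 0 0 0 0 .171'; python3 - <<'E'
from h import *
c=capture("wrist"); t=capture("top")
for n,c in (("wrist",c),("top",t)):
  im=c["img"].astype(int);B,G,R=im[...,0],im[...,1],im[...,2]
  uv=proj(c,[.467,-.331,.178]); print(uv)
s=r.sense();print(s["position"],s["tool_rot"],s["joint_positions"])
cv2.imwrite("pics/w4.png",capture("wrist")["img"])
E
```

```text
time: 8.05
position: [0.4656, -0.331, 0.1308]
tool_rot: [-3.141, -0.001, 1.516]
force: [-0.5, 0.8, -0.5]
gripper_width: 0.953
grip_force: 0.0
time: 8.45
position: [0.4659, -0.3312, 0.1313]
tool_rot: [3.142, -0.0, 1.516]
force: [-0.6, 0.5, -0.8]
gripper_width: 0.994
grip_force: 0.0
time: 8.95
position: [0.4659, -0.3312, 0.1313]
tool_rot: [3.142, 0.0, 0.81]
force: [-0.3, -0.2, 0.1]
gripper_width: 0.996
grip_force: 0.0
time: 9.45
position: [0.4659, -0.3312, 0.1313]
tool_rot: [3.142, -0.0, 0.11]
force: [-1.2, -0.1, -0.6]
gripper_width: 0.998
grip_force: 0.0
time: 9.85
position: [0.4659, -0.3312, 0.1313]
tool_rot: [3.142, -0.0, -0.054]
force: [0.2, 0.1, 0.6]
gripper_width: 0.996
grip_force: 0.0
[274.03293858 333.78981926]
[281.80686659 240.41954333]
[ 0.46584704 -0.33116713  0.13130891] [ 3.14154836e+00 -4.12987455e-05 -5.46909973e-02] [-8.16297826e-01  1.75745033e-01  1.83331670e+00 -3.92997190e-06
  1.13247047e+00  8.09191167e-01]
```

View pics/w4.png

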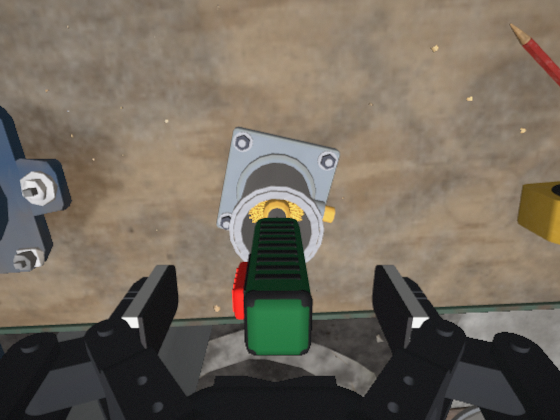

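The handle is centred between the fingers, its ribbed side at about (278,270) faces the camera and the button at (240,290) faces one finger. I close on the button.

```bash
python3 -m creep '.085 0 0 -.001 0 0 0;.02 0 0 -.001 0 0 0;.02 0 0 -.001 0 0 0;.02 0 0 -.001 0 0 0;.02 0 0 -.001 0 0 0';python3 -m creep '.02 0 0 0 0 0 0;.02 0 0 0 0 0 0;.02 0 0 0 0 0 0;.02 0 0 0 0 0 0'
```

```text
time: 10.5
position: [0.4658, -0.331, 0.1323]
tool_rot: [-3.141, 0.0, -0.055]
force: [1.0, 0.5, 3.1]
gripper_width: 0.325
grip_force: 3.4
time: 10.9
position: [0.4659, -0.3315, 0.1326]
tool_rot: [3.141, -0.0, -0.055]
force: [0.5, 0.0, 2.3]
gripper_width: 0.27
grip_force: 60.5
```

Pressed: the opening now matches the bare handle. I pull out to the second stop.

```bash
python3 -m creep '.02 0 0 -.008 0 0 0;.02 0 0 -.016 0 0 0;.02 0 0 -.024 0 0 0;.02 0 0 -.032 0 0 0;.02 0 0 -.040 0 0 0';python3 -m creep '.02 0 0 -.008 0 0 0;.02 0 0 -.016 0 0 0;.02 0 0 -.020 0 0 0;.02 0 0 -.020 0 0 0';python3 -m creep '.02 0 0 -.0015 0 0 0;.02 0 0 -.0015 0 0 0;.02 0 0 -.0015 0 0 0'
```

```text
time: 11.4
position: [0.4658, -0.3311, 0.173]
tool_rot: [3.142, 0.0, -0.055]
force: [1.0, -2.2, -2.1]
gripper_width: 0.276
grip_force: 60.2
time: 11.8
position: [0.4659, -0.331, 0.1927]
tool_rot: [-3.141, -0.0, -0.055]
force: [0.2, -1.4, 0.1]
gripper_width: 0.278
grip_force: 61.2
time: 12.1
position: [0.4657, -0.3309, 0.193]
tool_rot: [-3.141, 0.001, -0.055]
force: [0.7, -2.2, -6.2]
gripper_width: 0.268
grip_force: 60.6
```

The end stop is reached (60.4 mm, 6 N pull). I regrip on the ribbed sides so the catch locks, then lift.

```bash
python3 -m creep '.05 0 0 0 0 0 0;.085 0 0 0 0 0 0;.085 0 0 0 0 0 0;.085 0 0 0 0 0 0;.085 0 0 0 0 0 0';python3 -m creep '.085 0 0 0 0 0 0;.085 0 0 0 0 0 0;.085 0 0 0 0 0 -.14;.085 0 0 0 0 0 -.28;.085 0 0 0 0 0 -.42'; python3 -m creep '.085 0 0 0 0 0 -.14;.085 0 0 0 0 0 -.28;.085 0 0 0 0 0 -.42;.085 0 0 0 0 0 -.56;.085 0 0 0 0 0 -.70';python3 -m creep '.085 0 0 0 0 0 -.14;.085 0 0 0 0 0 -.28;.085 0 0 0 0 0 -.42;.085 0 0 0 0 0 -.451;.085 0 0 0 0 0 -.451'; python3 - <<'E'
from h import *
cv2.imwrite("pics/w5.png",capture("wrist")["img"])
s=r.sense();print(s["position"],s["tool_rot"])
E
```

```text
time: 12.6
position: [0.466, -0.3313, 0.1942]
tool_rot: [3.141, -0.001, -0.055]
force: [0.9, 0.3, 0.1]
gripper_width: 0.999
grip_force: 0.0
time: 13.1
position: [0.4658, -0.3312, 0.1938]
tool_rot: [-3.142, -0.0, 0.371]
force: [0.1, -0.5, 0.1]
gripper_width: 0.992
grip_force: 0.0
time: 13.6
position: [0.4659, -0.3311, 0.1938]
tool_rot: [-3.142, -0.0, 1.071]
force: [-0.7, 0.8, 0.2]
gripper_width: 0.991
grip_force: 0.0
time: 14.1
position: [0.4658, -0.3311, 0.1938]
tool_rot: [-3.142, -0.0, 1.516]
force: [0.3, 0.3, 0.2]
gripper_width: 0.998
grip_force: 0.0
[ 0.46584138 -0.33115769  0.19379491] [ 3.14157749e+00 -4.42565935e-05  1.51496094e+00]
```

View pics/w5.png

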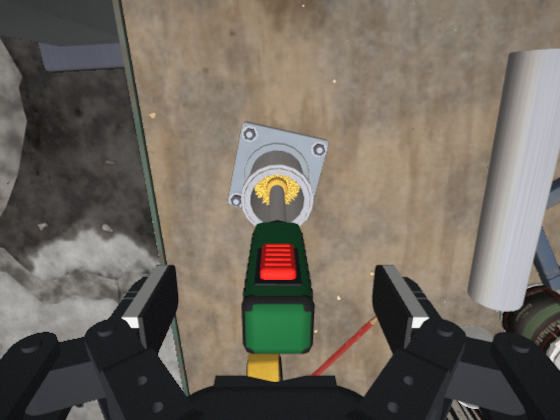

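The handle stayed out with the button released at (278,263), and the bristles are still down in the bore. I grip and lift.

```bash
python3 -m creep '.02 0 0 0 0 0 0;.02 0 0 0 0 0 0;.02 0 0 0 0 0 0;.02 0 0 0 0 0 0;.02 0 0 0 0 0 0';python3 -m creep '.02 0 0 0 0 0 0;.02 0 0 0 0 0 0;.02 0 0 -.006 0 0 0;.02 0 0 -.014 0 0 0;.02 0 0 -.022 0 0 0';python3 -m creep '.02 0 0 -.010 0 0 0;.02 0 0 -.020 0 0 0;.02 0 0 -.030 0 0 0;.02 0 0 -.040 0 0 0;.02 0 0 -.050 0 0 0';python3 -m creep '.02 0 0 -.012 0 0 0;.02 0 0 -.024 0 0 0;.02 0 0 -.036 0 0 0;.02 0 0 -.048 0 0 0;.02 0 0 -.060 0 0 0';python3 -m creep '.02 0 0 -.006 0 0 0;.02 0 0 -.009 0 0 0;.02 0 0 -.010 0 0 0;.02 0 0 -.010 0 0 0;.02 0 0 -.010 0 0 0'; python3 - <<'E'
from h import *
ims=[capture(n)["img"] for n in ("wrist","scene")]
cv2.imwrite("pics/f.png",np.hstack([ims[0][:,80:480],cv2.resize(ims[1][120:260,270:370],(300,420))]))
s=r.sense();print(s["position"],s["tool_rot"],s["force"])
E
```

```text
time: 14.65
position: [0.4661, -0.3311, 0.1938]
tool_rot: [3.141, -0.0, 1.515]
force: [0.8, -0.3, -1.2]
gripper_width: 0.295
grip_force: 61.2
time: 15.15
position: [0.4651, -0.3304, 0.2143]
tool_rot: [-3.139, -0.002, 1.516]
force: [3.2, -1.3, -14.7]
gripper_width: 0.298
grip_force: 59.9
time: 15.65
position: [0.4657, -0.331, 0.2667]
tool_rot: [-3.141, -0.0, 1.516]
force: [2.4, 0.1, -4.5]
gripper_width: 0.293
grip_force: 61.3
time: 16.15
position: [0.4659, -0.3313, 0.3275]
tool_rot: [3.141, 0.001, 1.516]
force: [0.8, -0.7, -1.4]
gripper_width: 0.3
grip_force: 61.4
time: 16.65
position: [0.4657, -0.331, 0.335]
tool_rot: [-3.141, -0.001, 1.516]
force: [-0.8, -1.0, -2.0]
gripper_width: 0.299
grip_force: 61.4
[ 0.46569728 -0.33101161  0.33518355] [-3.14078483e+00 -7.39582293e-04  1.51582462e+00] [ 0.21755485 -0.06285525 -2.0066799 ]
```

View pics/f.png

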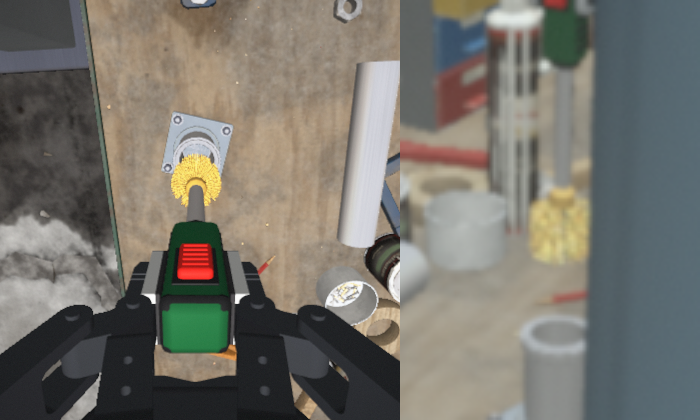

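The picture shows the brush held upright and extended. The bristle head at about (195,180) hangs well above the barrel mouth, and the force is the brush's weight, 2 N.

```bash
python3 -c "
from bench import job_done; print(job_done())"
```

```text
the job is handed in; nothing more can be done
None
```

I gave the bore two strokes with the handle short, drew the handle to the second stop with the brush still in the bore, and handed the job in at about 17 s with the brush locked, upright and held clear above the barrel; the interface gave no verdict.

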